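Lock a saddle carriage in its fixture with a drop-in cam latch

TASK

Slide the blue carriage that carries the upside-down bicycle saddle fully home against its rubber buffer. Then swing the red-knobbed latch handle clockwise so that it rides up over the brass cam and drops fully into the low notch beyond, locking the carriage; feel for the end and do not lean hard on the buffer or on the red end stop. Let go, and leave the other things on the bench as they are.

Things in the scene. Friction and masses are not known exactly. Their poses are not given: they have to be found in the camera images.
- fixture: Bench-fixed aluminium saddle fixture, base plate 430 x 360 x 20 mm. Origin: on the vertical pivot axis of the latch handle, at the plate's underside (bench level). Its x axis points the way the carriage slides home (roughly away from the robot), y to the left towards the saddle, z up. The plate spans x -90 to 340 and y -70 to 290 mm.
- cam_centre (a point): Centre of the brass cam ring, on the pivot, 32 mm above the bench. Ring radius 28-50 mm under the handle's arm: clockwise a low flat, a ramp rising 12 mm in 0.5 rad, a plateau, a notch as low as the start, a red end stop. The ring's turn differs each time and is not measured: the handle drops in somewhere from 0.95 to 1.75 rad, with about 0.06 rad of play there before the stop.
- carriage (a joint): Slide of the blue carriage along the fixture's x, m: 0 = fully home at the rubber buffer, negative = short of home (starts 18 to 35 mm short). Stays where it is left; about 3.5 N of friction. If it is more than about 3 mm short of home, the latch's steel locking sector hits the carriage's steel lug and cannot turn in.
- carriage_grip (a point): Grip point of the orange upright post on the carriage: 24 mm diameter, free from 46 to 125 mm above the bench; this point is 100 mm above the bench. With the carriage home it lies at x 45, y 170 mm in the fixture's frame. The saddle's nose begins 57 mm beyond the post; saddle and rails stand up to 140 mm above the bench.
- handle (a joint): Angle of the latch handle about the vertical pivot, rad, growing clockwise seen from above. At 0 the arm points along the fixture's +x, at 1.57 along its -y. It starts within 0.1 of 0. The handle is also free to rise with its spring-loaded spindle (about 13 N pressing it down, about 16 N on the plateau).
- handle_grip (a point): Middle of the red upright knob at the end of the handle's arm: vertical cylinder, 24 mm diameter, its top 157 mm and the arm's top (20 mm wide, under it) 100 mm above the bench. This point is 110 mm from the pivot, 130 mm above the bench with the handle low (start, notch), 142 mm on the cam's plateau. Turning over the ramp takes about 2 to 6 N at the knob.
- hardware_tray: Bystander: open black compartment tray of bolts, 200 x 260 x 60 mm; origin at the centre of its underside.
- spare_saddle: Bystander: black bicycle saddle lying right way up, 260 x 146 x 46 mm; origin at the middle of its underside.
- screwdriver: Bystander: screwdriver with a yellow handle lying on the bench, about 200 mm long.
- grease_bottle: Bystander: small white bottle with black cap, 48 mm diameter, 130 mm tall; origin at the centre of its underside.

How it is judged:
By the outcome, as a careful person would: the job done as asked, in the order asked, and still so for the second after the job is handed in, with the robot touching nothing.
It also fails if it takes over 72 s, if anything falls off the work surface, if the arm or the gripper's body presses on something with over 40 N, if the wrist force passes 120 N, or if a joint passes its speed limit or range.

ROBOT

A 7-joint arm with a two-finger parallel gripper is mounted at the origin on the work surface. World frame = base frame: x ahead of the robot, y to its left, z up, the work surface at z = 0. Lengths are in m, angles in rad, forces in N, time in s.
With the tool pointing down it reaches from about 0.425 to 1.025 m from the base axis. Payload 9.4 kg.
Tool frame: the origin (TCP) lies on the centre line of the jaws, within the pads' length; the fingertips stand 14 mm ahead of it and the grasp point (between the pads) lies 5 mm behind it; z points along the fingers, y is the direction in which the jaws open and shut (so a half turn about z gives the same grasp; the last joint's range is limited). The gripper opens to 85 mm and grips with 20 to 120 N. Pads are 22 mm wide; open, the fingers measure 114 mm over their backs; the gripper's body (76 mm by 85 mm) begins 54 mm behind the grasp point. The pads swing forward as they close: fully open they stand 13 mm farther back than shut.
Start: joints at [1.124, 0.599, -0.003, 1.599, 0.002, 0.943, -0.08], TCP at [0.262, -0.676, 0.206] pointing down, gripper open.
Joint ranges: [-2.57, 2.57], [-0.35, 1.97], [-1.29, 1.29], [0.11, 2.56], [-1.05, 4.19], [0.11, 1.86], [-2.63, 2.63]. Speed limits (rad/s): [2.22, 2.22, 3.01, 3.01, 3.14, 3.14, 3.14].

INTERFACE

Orientations are given as a rotation vector (axis times angle).
In Python, from cell import r, viewer gives the robot as it stands. The module is installed in compiled form; this text tells all that it offers. Calls block until the motion is done:
- r.move_pose(position, orientation): joint-space move of the TCP to a pose.
- r.line_to(position, feed=0.15, orientation=None, guard=None): straight line of the TCP; orientation=None keeps the orientation; feed is the mean speed in m/s. With guard (N) it stops when the force on the tool has changed by that much, and returns True; else False.
- r.move_joints(angles): joint-space move.
- r.set_gripper(opening, squeeze=None): finger opening in m; squeeze is the grip in N (None keeps the last); returns when the fingers have stopped.
- r.pause(seconds).
- r.ik(position, orientation): joint angles nearest the present ones, or None.
- r.state(): the state.
- viewer.capture(name): name is "scene" or "side" or "wrist"; returns the picture (400x640x3 uint8, blue, green, red); there is no depth.
- viewer.calibration(name): a dict with "fx", "fy", "cx", "cy" (pixels), "k1" (the pictures are not rectified: a ray, as slopes to the right and down, at radius r is drawn at 1 + k1 r^2 times it, then the intrinsics apply), "origin" and "rotation" of the camera in the world. Camera axes: x right, y down, z forward; pixel columns grow to the right and rows downward; lengths in m; the calibration is good to about 2 mm. A picture is of the moment at which its call begins: read the wrist's pose just before it. calibration takes no time and is no camera call; for the wrist camera it gives the pose at the moment of the call.
A pose or a line that the arm cannot do raises r.IKError and nothing moves.
- r.finish_job(): hands the job in, once; it reports no verdict.
The state is a dict: "time_s": time; "joint_positions": joint angles; "qd": joint speeds; "joint_efforts": joint torques, N m; "ee_pos": TCP position; "orientation": TCP orientation; "wrist_force": force on the tool from outside, world axes, zero at the start; "ft_torque": the same for the moment, N m; "gripper_width": finger opening in m.
Only numpy, scipy, OpenCV 4.12 (cv2) and the standard library are available. Lean on these libraries where they do the work, as an engineer would, in place of code of your own. Each camera call takes 0.05 s, during which the arm holds its last target.

## Working session

There is one attempt and no reset: what is moved stays moved. The work goes in short steps, each a Python script; the robot and the scene stay as the last script left them, time stands still between calls to the robot, and variables do not carry over. Pictures are saved under pics/ and viewed, and the job is handed in when it is done.

```bash
mkdir -p pics; ls; python3 - <<'E'
from cell import r, viewer
import cv2
s=r.state();print(s)
for n in ["scene","side","wrist"]:
    c=viewer.calibration(n);print(n,c)
    cv2.imwrite(f"pics/{n}0.png",viewer.capture(n))
E
```

```text
pics
{'time_s': 0.0, 'joint_positions': array([ 1.12429769,  0.60013269, -0.00254076,  1.60012512,  0.00176692,
        0.94291378, -0.0798238 ]), 'qd': array([-0.00044101, -0.00088579, -0.00086848,  0.00075388, -0.00051195,
        0.00075139, -0.00175925]), 'joint_efforts': array([ 1.54912236e-04, -7.76448441e+01,  1.56502906e+00, -2.58006459e+01,
        1.23680255e-02,  8.99403618e-03, -1.74024012e-05]), 'ee_pos': array([ 0.26183693, -0.67551429,  0.20471326]), 'orientation': array([-3.08654208e+00, -5.77314429e-01,  6.37675759e-04]), 'wrist_force': array([-0.0340059 , -0.75984035,  0.40008658]), 'ft_torque': array([ 0.03935783,  0.00377213, -0.04414459]), 'gripper_width': 0.08541448822539795}
scene {'fx': 444.5336398215238, 'fy': 444.5336398215238, 'cx': 313.49624969535535, 'cy': 201.68622350718846, 'k1': -0.07296628233099943, 'origin': array([ 1.32591892, -0.10392628,  1.07212212]), 'rotation': array([-1.90580117, -1.66877435,  0.63203422])}
side {'fx': 449.63616154301025, 'fy': 449.63616154301025, 'cx': 315.90084606585543, 'cy': 191.2737522810461, 'k1': -0.052093550821407854, 'origin': array([0.24030649, 1.000609  , 0.77621684]), 'rotation': array([-0.32571454,  2.65706103, -1.45141385])}
wrist {'fx': 282.78593314334523, 'fy': 282.78593314334523, 'cx': 317.8755734342832, 'cy': 197.64543759611144, 'k1': -0.050880885611974, 'origin': array([ 0.33625961, -0.64627326,  0.37287269]), 'rotation': array([ 2.36663166, -1.61982437, -0.26121539])}
```

View pics/scene0.png

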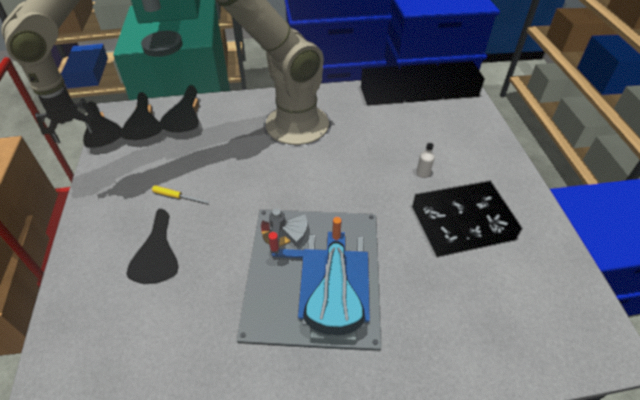

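View pics/side0.png

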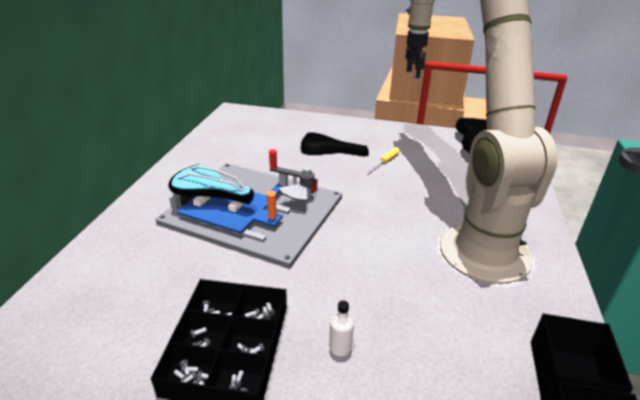

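View pics/wrist0.png

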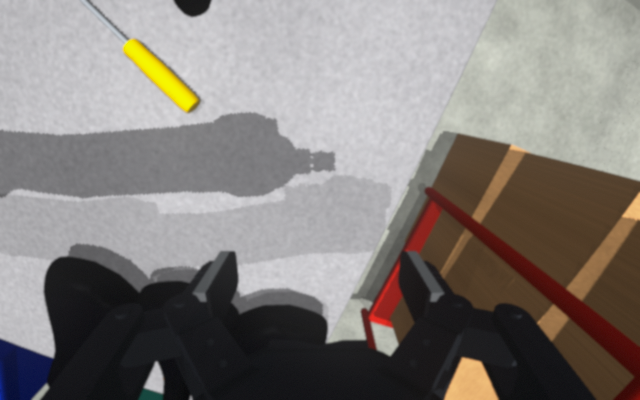

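The scene view shows the fixture with its plate corners near (260,210), (378,213), (381,348) and (238,343). The orange post top is near (337,219) and the red knob near (273,238). Next I'll enlarge the crops.

```bash
python3 - <<'E'
import cv2
a=cv2.imread("pics/scene0.png");b=cv2.imread("pics/side0.png")
cv2.imwrite("pics/sc_crop.png",cv2.resize(a[200:355,230:390],None,fx=5,fy=3.8 and 5,interpolation=cv2.INTER_CUBIC)[:600*2][0:775:1][:, :800][:600])
cv2.imwrite("pics/sc_crop2.png",cv2.resize(a[280:355,230:390],None,fx=5,fy=5,interpolation=cv2.INTER_CUBIC))
cv2.imwrite("pics/sd_crop.png",cv2.resize(b[140:268,155:345],None,fx=4,fy=4,interpolation=cv2.INTER_CUBIC))
E
```

```text
(no output)
```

View pics/sc_crop.png

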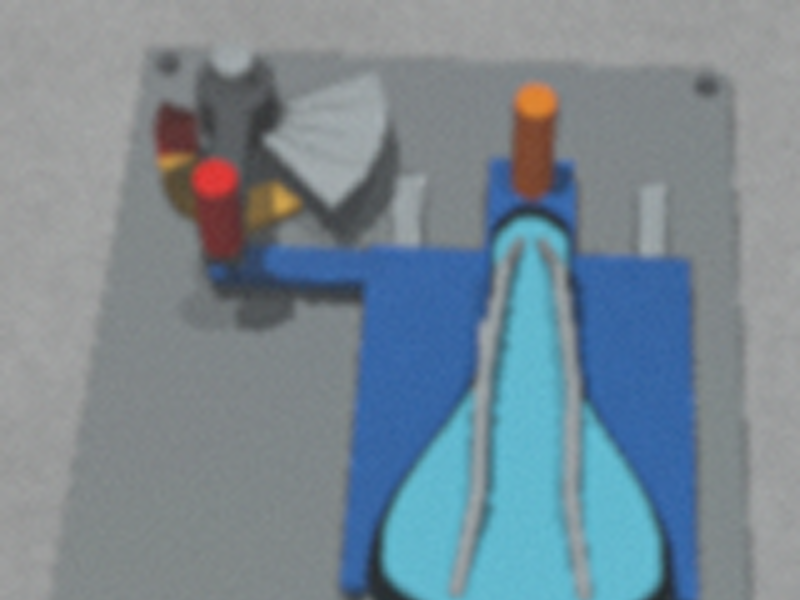

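View pics/sc_crop2.png

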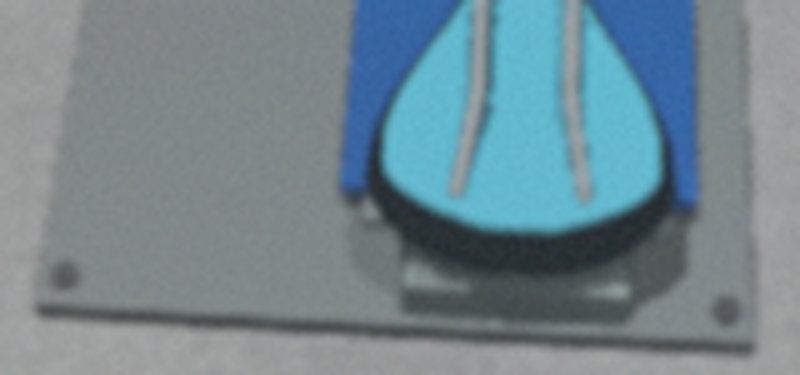

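View pics/sd_crop.png

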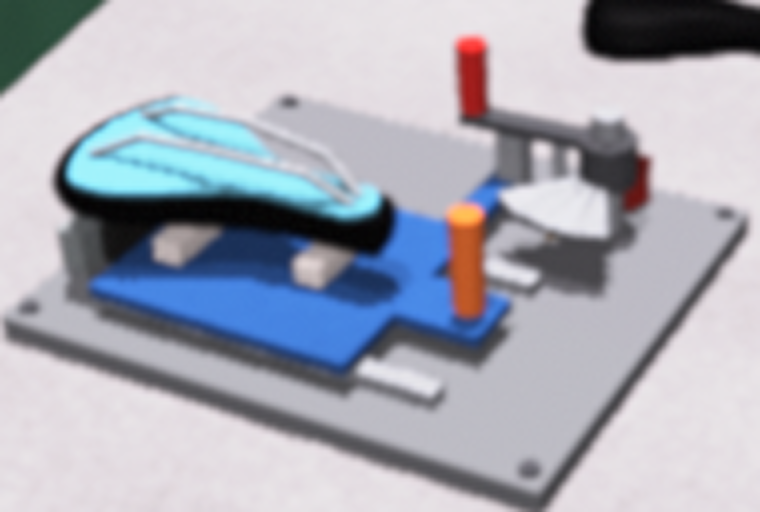

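The crops show the four plate corners, the post top and the knob top clearly in both views. I'll fit the fixture pose, carriage slide and handle angle jointly.

```bash
cat > h.py <<'E'
import numpy as np, cv2
from scipy.spatial.transform import Rotation as R
from scipy.optimize import least_squares
def proj(c,P):
    P=np.atleast_2d(P);Rm=R.from_rotvec(c["rotation"]).as_matrix()
    q=(P-c["origin"])@Rm; s=q[:,:2]/q[:,2:]; s=s*(1+c["k1"]*(s**2).sum(1,keepdims=True))
    return s*[c["fx"],c["fy"]]+[c["cx"],c["cy"]]
def fx2w(p,P):
    P=np.atleast_2d(P).astype(float);c,s=np.cos(p[2]),np.sin(p[2])
    return np.c_[p[0]+c*P[:,0]-s*P[:,1],p[1]+s*P[:,0]+c*P[:,1],P[:,2]]
E
cat > fit.py <<'E'
from h import *
from cell import viewer
C={n:viewer.calibration(n) for n in("scene","side")}
cr=lambda x,y,u,v,f:np.array([x+(u+.5)/f-.5,y+(v+.5)/f-.5])
corn=[(-.09,-.07,.02),(-.09,.29,.02),(.34,-.07,.02),(.34,.29,.02)]
S=[cr(230,200,148,47,5),cr(230,200,733,77,5),cr(230,280,38,303,5),cr(230,280,755,343,5),cr(230,200,537,100,5),cr(230,200,215,178,5)]
D=[cr(155,140,747,212,4),cr(155,140,543,493,4),cr(155,140,275,93,4),cr(155,140,5,318,4),cr(155,140,466,213,4),cr(155,140,471,45,4)]
def pts(p):
    a=p[4]
    F=corn+[(.045+p[3],.17,.125),(.11*np.cos(a),-.11*np.sin(a),.157)]
    return fx2w(p,F)
def res(p,full=False):
    W=pts(p)
    e=np.r_[proj(C["scene"],W)-S,proj(C["side"],W)-D]
    return e if full else e.ravel()
o=least_squares(res,[.7,0,0,-.025,0],loss="soft_l1")
print(o.x);print(res(o.x,True).round(1))
W=pts(o.x);print(W.round(4)); print(fx2w(o.x,[[.045,.17,.1]]))
E
python3 fit.py
```

```text
[ 0.52206395 -0.10843631 -0.18394369 -0.02054022 -0.04616296]
[[ 0.1 -0.2]
 [-0.5 -1.8]
 [-0.5  0.3]
 [ 1.3 -0.5]
 [ 0.2 -0.4]
 [ 0.2 -0.4]
 [ 0.5 -0.8]
 [-0.8 -0.2]
 [ 1.5 -0.4]
 [-2.3 -0.5]
 [-0.3 -0.1]
 [-0.4 -1.3]]
[[ 0.4208 -0.1608  0.02  ]
 [ 0.4866  0.1931  0.02  ]
 [ 0.8435 -0.2394  0.02  ]
 [ 0.9094  0.1145  0.02  ]
 [ 0.5772  0.0542  0.125 ]
 [ 0.631  -0.1235  0.157 ]]
[[0.59739919 0.05046492 0.1       ]]
```

The fit agrees within about 1–2 px (2–4 mm): carriage about 20 mm short, handle at about -0.05 rad. First I'll push the post from behind with closed fingers, using a guard.

```bash
cat >> h.py <<'E'
FP=np.array([0.52206,-0.10844,-0.18394])
def ori(psi):
    c,s=np.cos(psi),np.sin(psi)
    return R.from_matrix(np.array([[c,s,0],[s,-c,0],[0,0,-1.]])).as_rotvec()
def fw(x,y,z): return fx2w(FP,[[x,y,z]])[0]
def w2f(P):
    d=np.array(P[:2])-FP[:2];c,s=np.cos(FP[2]),np.sin(FP[2]);return np.array([c*d[0]+s*d[1],-s*d[0]+c*d[1],P[2]])
def f2f(F):
    c,s=np.cos(FP[2]),np.sin(FP[2]);return np.array([c*F[0]+s*F[1],-s*F[0]+c*F[1],F[2]])
E
python3 - <<'E'
from h import *
from cell import r,viewer
o=ori(FP[2]+np.pi)
print(r.ik(fw(-.0255,.17,.25),o), r.ik(fw(-.0255,.17,.1),o))
for a in (-.05,.5,1,1.5,1.85):
    print(a,r.ik(fw(.11*np.cos(a),-.11*np.sin(a),.133),ori(FP[2]-a+np.pi)))
r.set_gripper(0)
r.move_pose(fw(-.0255,.17,.25),o)
s=r.state();print(s["time_s"],w2f(s["ee_pos"]),s["gripper_width"],f2f(s["wrist_force"]))
cv2.imwrite("pics/w1.png",viewer.capture("wrist"))
E
```

```text
[ 0.38719187  0.42283461 -0.84129107  1.95438756  0.39043564  0.9336387
  0.73861629] [ 0.23412201  0.60177243 -0.66569121  2.10587396  0.62746451  0.63791588
  0.51895323]
-0.05 [ 0.54077257  0.6702058  -0.68339456  1.83045925  0.55417823  0.84098519
  1.01828947]
0.5 [ 0.5498301   0.6252427  -0.54124368  1.85965616  0.44375328  0.77870447
  0.65688005]
1 [ 0.54396739  0.56970809 -0.41386302  1.93691794  0.3419349   0.7035174
  0.31154159]
1.5 [ 0.51179534  0.50732826 -0.29757657  2.0475792   0.24765084  0.62011987
 -0.06617828]
1.85 [ 0.46074487  0.46347784 -0.2182613   2.13369837  0.18282333  0.5614955
 -0.35349234]
3.6917 [-0.02508737  0.16912971  0.2498253 ] 7.600428429562564e-05 [ 0.07696611  0.1721328  -0.35602222]
```

View pics/w1.png

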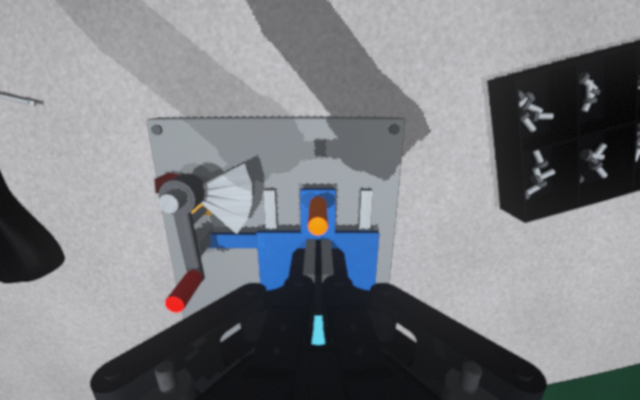

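The wrist view shows the post top at (318,226), the knob top at (176,304), and near corners at about (148,119) and (405,117). I'll compare these with the fit.

```bash
python3 - <<'E'
from h import *
from cell import r,viewer
c=viewer.calibration("wrist")
a=-.046
print(proj(c,fx2w(FP,[(.045-.0205,.17,.125),(.11*np.cos(a),-.11*np.sin(a),.157),(-.09,-.07,.02),(-.09,.29,.02),(-.0255,.17,.236)])).round(1))
E
```

```text
[[318.4 226.3]
 [173.9 306. ]
 [145.4 119.1]
 [406.  117.6]
 [318.6 225.8]]
```

The fit matches the wrist view within 2 px (under 2 mm). Now I'll lower and push.

```bash
python3 - <<'E'
from h import *
from cell import r,viewer
def st(t):
    s=r.state();print(t,round(s["time_s"],2),w2f(s["ee_pos"]).round(4),f2f(s["wrist_force"]).round(2));return s
g=r.line_to(fw(-.0255,.17,.1),feed=.15,guard=10);st(g)
g=r.line_to(fw(-.003,.17,.1),feed=.06,guard=8);st(g)
x=-.003
for i in range(14):
    x+=.003
    g=r.line_to(fw(x,.17,.1),feed=.015,guard=7);s=st(g)
    if g or abs(f2f(s["wrist_force"])[0])>8: break
E
```

```text
False 4.89 [-0.0251  0.1703  0.1007] [-0.24  0.2  -0.87]
False 5.42 [-0.0029  0.1699  0.0999] [-0.68 -0.39  0.38]
False 5.77 [-1.0e-04  1.7e-01  1.0e-01] [-0.35  0.1  -0.37]
False 6.12 [0.0031 0.17   0.1   ] [ 1.15 -0.13 -0.66]
False 6.47 [0.0061 0.17   0.1   ] [ 0.59  0.17 -0.09]
False 6.82 [0.0091 0.17   0.1   ] [ 0.12  0.34 -0.11]
False 7.17 [0.0121 0.17   0.1   ] [ 0.12 -0.27  0.08]
False 7.52 [0.0151 0.17   0.1   ] [ 0.4   0.71 -0.7 ]
False 7.87 [0.0181 0.17   0.1   ] [ 0.54 -0.15 -0.26]
False 8.22 [0.0211 0.17   0.1   ] [-0.52  0.1  -0.51]
False 8.57 [0.0241 0.17   0.1   ] [ 0.07  0.26 -0.34]
False 8.92 [0.0271 0.17   0.1   ] [-0.12 -0.05 -0.58]
False 9.27 [0.0301 0.17   0.1   ] [ 0.04 -0.76 -0.18]
False 9.62 [0.0331 0.17   0.1   ] [ 0.47  0.   -0.93]
False 9.97 [0.0361 0.17   0.1   ] [-0.18 -0.14 -0.24]
False 10.32 [0.0391 0.17   0.1   ] [-0.69  0.09 -0.15]
```

```bash
python3 - <<'E'
from h import *
from cell import r,viewer
w=viewer.capture("wrist");a=viewer.capture("scene");b=viewer.capture("side")
cv2.imwrite("pics/w2.png",w)
cv2.imwrite("pics/s2.png",cv2.resize(a[180:360,210:400],None,fx=3.3,fy=3.3,interpolation=cv2.INTER_CUBIC))
cv2.imwrite("pics/d2.png",cv2.resize(b[110:268,155:355],None,fx=3.7,fy=3.7,interpolation=cv2.INTER_CUBIC))
E
```

```text
(no output)
```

View pics/w2.png

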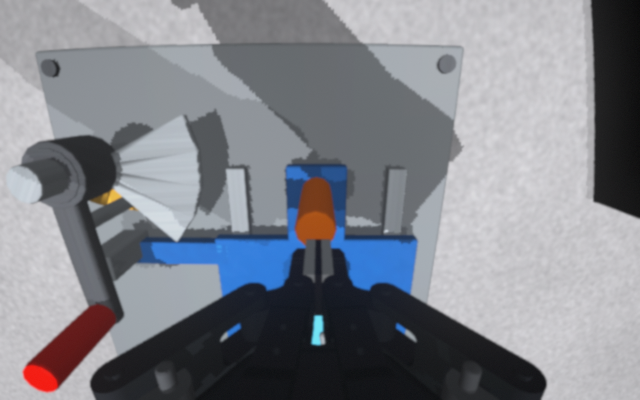

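View pics/s2.png

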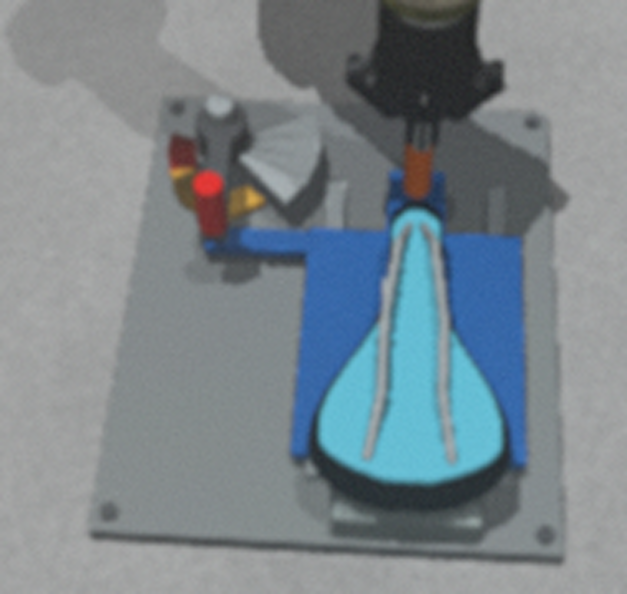

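View pics/d2.png

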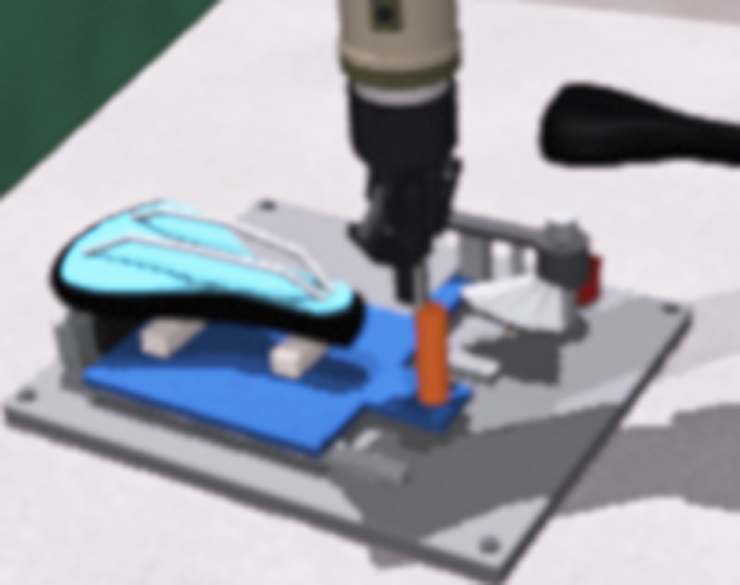

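```bash
python3 - <<'E'
from h import *
from cell import r,viewer
s=r.state();print(w2f(s["ee_pos"]),s["gripper_width"],s["orientation"],s["time_s"])
off={"scene":(210,180,3.3),"side":(155,110,3.7),"wrist":(0,0,1)}
P=[(.0245,.17,.125),(.045,.17,.125),(.0245,.17,.046),(.045,.17,.046),(.039,.17,.086),(.039,.17,.1),(.028,.17,.086)]
for n in off:
    c=viewer.calibration(n);x,y,f=off[n]
    print(n,((proj(c,fx2w(FP,P))-[x,y])*f).round(0).tolist())
E
```

```text
[0.03892135 0.16997325 0.09998397] 0.0006622958557006625 [-2.88527622e-01 -3.12822014e+00  3.42129886e-05] 10.4667
scene [[420.0, 130.0], [419.0, 149.0], [417.0, 187.0], [416.0, 206.0], [418.0, 172.0], [418.0, 162.0], [418.0, 162.0]]
side [[429.0, 306.0], [404.0, 300.0], [432.0, 396.0], [408.0, 389.0], [413.0, 346.0], [412.0, 331.0], [426.0, 350.0]]
wrist [[317.0, 231.0], [317.0, 263.0], [318.0, 190.0], [318.0, 213.0], [317.0, 226.0], [317.0, 235.0], [317.0, 212.0]]
```

The picture disagrees with my expectation. The carriage hasn't moved, and the closed fingertips appear at about post-top height (z ≈ 0.125), not at 0.086. I'll enlarge the crops before trusting either.

```bash
python3 - <<'E'
from h import *
from cell import r,viewer
w=viewer.capture("wrist");a=viewer.capture("scene");b=viewer.capture("side")
A=cv2.resize(a[180:250,305:375],None,fx=8,fy=8,interpolation=cv2.INTER_CUBIC)
B=cv2.resize(b[150:225,240:315],None,fx=7.47,fy=7.47,interpolation=cv2.INTER_CUBIC)
W=cv2.resize(w[160:340,220:420],None,fx=3.9,fy=3.3,interpolation=cv2.INTER_CUBIC)
cv2.imwrite("pics/a3.png",A);cv2.imwrite("pics/b3.png",B);cv2.imwrite("pics/w3.png",W)
E
```

```text
(no output)
```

View pics/a3.png

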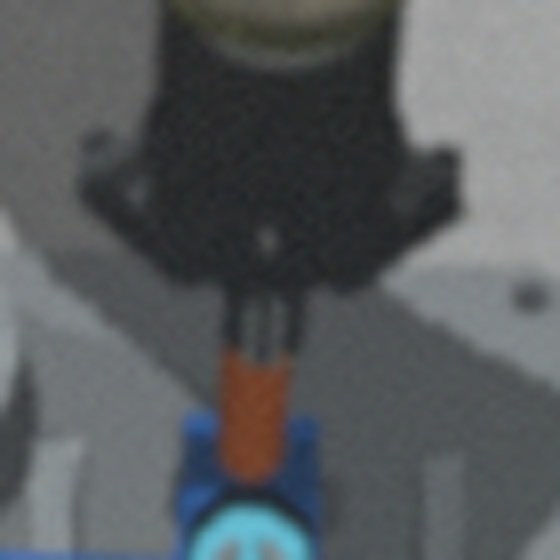

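View pics/b3.png

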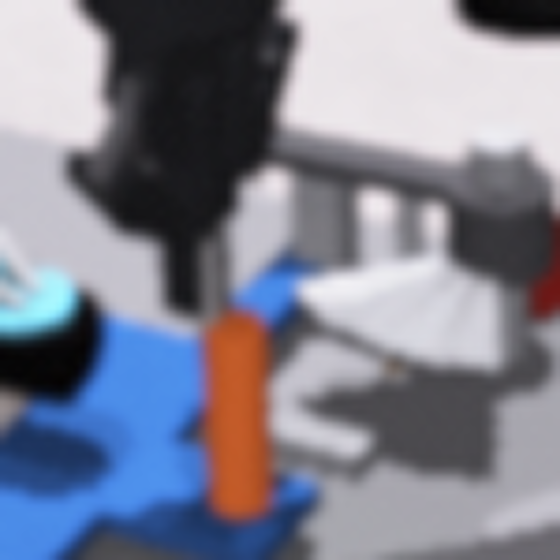

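View pics/w3.png

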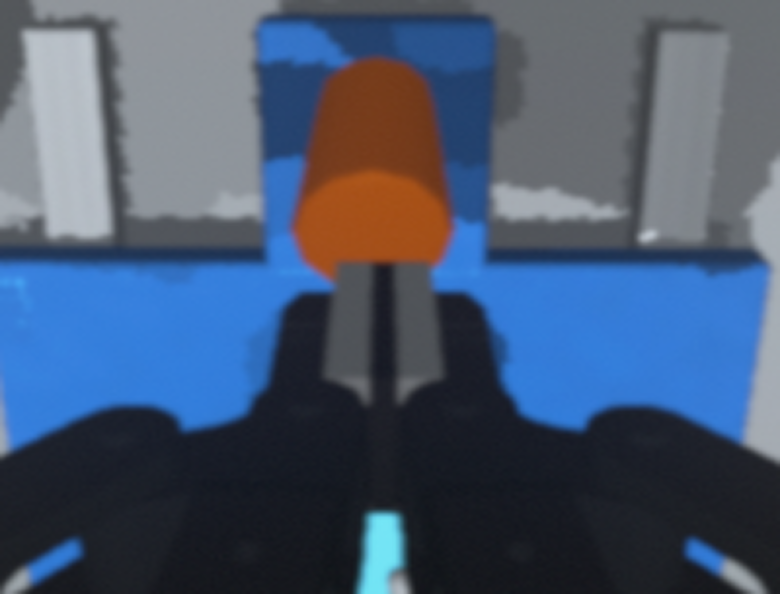

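```bash
python3 - <<'E'
from h import *
from cell import r,viewer
C={n:viewer.calibration(n) for n in("scene","side","wrist")}
ob={"scene":(305+265/8-.5,180+355/8-.5),"side":(240+192/7.47-.5,150+315/7.47-.5)}
def f(p):
    return np.concatenate([(proj(C[n],fx2w(FP,[p]))[0]-ob[n]) for n in ob])
o=least_squares(f,[.03,.17,.1]);print(o.x,o.fun)
print(proj(C["wrist"],fx2w(FP,[o.x,o.x-[.011,0,0],o.x+[.011,0,0]])))
J=r.state()["joint_positions"];print(J)
E
```

```text
[0.0406149  0.17154423 0.12505506] [ 0.01395543  0.01612643  0.01712249 -0.01198946]
[[320.04771065 256.602095  ]
 [320.10573713 239.32362098]
 [319.99145914 273.09550624]]
[ 0.26434969  0.66360256 -0.67523122  1.96730819  0.61857845  0.72619378
  0.59935043]
```

Triangulation from two views, cross-checked in the wrist view, puts the closed fingertips at fixture (0.041, 0.172, 0.125). They stand about 25 mm *behind* the reported TCP rather than 14 mm ahead, so the push skimmed over the post top. I'll use the measured tip offset (+0.025), back off, and repeat lower with guards.

```bash
python3 - <<'E'
from h import *
from cell import r,viewer
def st(t):
    s=r.state();print(t,round(s["time_s"],2),w2f(s["ee_pos"]).round(4),f2f(s["wrist_force"]).round(2));return s
x0=w2f(r.state()["ee_pos"])[0]
r.line_to(fw(x0,.17,.12),feed=.1)
r.line_to(fw(-.0255,.17,.12),feed=.12)
g=r.line_to(fw(-.0255,.17,.075),feed=.08,guard=8);st(g)
if not g:
  g=r.line_to(fw(-.004,.17,.075),feed=.06,guard=8);st(g)
  x=-.004
  for i in range(14):
    x+=.003
    g=r.line_to(fw(x,.17,.075),feed=.015,guard=7);s=st(g)
    if g or abs(f2f(s["wrist_force"])[0])>8: break
    if x>.015 and abs(f2f(s["wrist_force"])[0])<1.5: break
E
```

```text
False 12.37 [-0.0256  0.1703  0.0749] [-0.35  0.06  1.3 ]
False 12.88 [-0.0038  0.1699  0.075 ] [ 0.03 -0.59 -1.12]
False 13.22 [-0.001  0.17   0.075] [-0.29 -0.45 -0.47]
False 13.57 [0.0021 0.17   0.075 ] [-0.48 -0.6  -0.07]
False 13.93 [0.0047 0.17   0.0749] [-2.93  0.6   1.72]
False 14.28 [0.0082 0.17   0.075 ] [-2.13 -0.09  0.99]
False 14.62 [0.0114 0.17   0.075 ] [-2.24  0.2  -0.19]
False 14.97 [0.0143 0.17   0.075 ] [-1.64 -0.53 -0.26]
False 15.32 [0.0173 0.17   0.075 ] [-0.6   0.24 -0.99]
```

It is now in contact and pushing the expected friction. My early-exit test tripped too soon, so I'll carry on.

```bash
python3 - <<'E'
from h import *
from cell import r,viewer
def st(t):
    s=r.state();print(t,round(s["time_s"],2),w2f(s["ee_pos"]).round(4),f2f(s["wrist_force"]).round(2));return s
x=w2f(r.state()["ee_pos"])[0]
while x<.034:
    x+=.002
    g=r.line_to(fw(x,.17,.075),feed=.012,guard=8);s=st(g)
    if g or abs(f2f(s["wrist_force"])[0])>8: break
b=viewer.capture("side");a=viewer.capture("scene")
cv2.imwrite("pics/a4.png",cv2.resize(a[180:360,210:400],None,fx=3.3,fy=3.3,interpolation=cv2.INTER_CUBIC))
cv2.imwrite("pics/b4.png",cv2.resize(b[110:268,155:355],None,fx=3.7,fy=3.7,interpolation=cv2.INTER_CUBIC))
E
```

```text
False 15.67 [0.0195 0.17   0.075 ] [-3.57 -1.01  0.28]
False 15.98 [0.0215 0.1699 0.075 ] [-2.19 -0.7   0.5 ]
False 16.3 [0.0226 0.1699 0.0749] [-5.63 -1.26  3.03]
True 16.51 [0.0222 0.1696 0.0745] [ 0.26 -0.38  0.67]
```

View pics/b4.png

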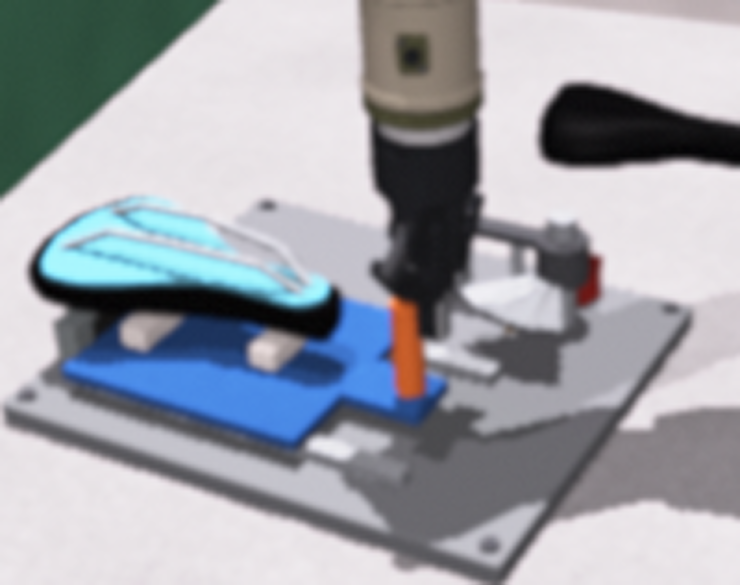

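View pics/a4.png

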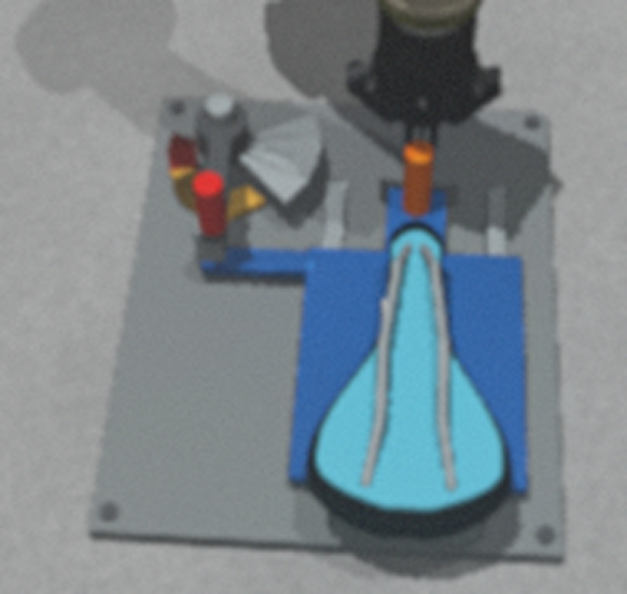

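The post top moved to the predicted home position ((419,152) vs predicted (419,149)). Resistance rose sharply at TCP x 0.0226 against a prediction of 0.022, so the carriage is home. Now I'll retreat and hover open over the knob.

```bash
python3 - <<'E'
from h import *
from cell import r,viewer
def st(t):
    s=r.state();print(t,round(s["time_s"],2),w2f(s["ee_pos"]).round(4),f2f(s["wrist_force"]).round(2),s["gripper_width"]);return s
r.line_to(fw(-.005,.17,.075),feed=.1)
r.line_to(fw(-.005,.17,.19),feed=.2)
a=-.046
o=ori(FP[2]-a+np.pi)
r.move_pose(fw(.11*np.cos(a),-.11*np.sin(a),.165),o)
r.set_gripper(.05)
st(0)
b=viewer.capture("side");c=viewer.capture("scene");w=viewer.capture("wrist")
cv2.imwrite("pics/a5.png",cv2.resize(c[160:300,210:400],None,fx=4,fy=4,interpolation=cv2.INTER_CUBIC))
cv2.imwrite("pics/b5.png",cv2.resize(b[70:250,155:355],None,fx=3.3,fy=3.3,interpolation=cv2.INTER_CUBIC))
cv2.imwrite("pics/w5.png",w)
for n,(x,y,f) in {"scene":(210,160,4),"side":(155,70,3.3),"wrist":(0,0,1)}.items():
    print(n,((proj(viewer.calibration(n),fx2w(FP,[(.11*np.cos(a),-.11*np.sin(a),.157),(.11,.03,.195),(.11,-.02,.195),(.045,.17,.125)]))-[x,y])*f).round(0).tolist())
E
```

```text
0 19.1 [0.1099 0.0053 0.1652] [-1.06  0.16  0.25] 0.05009248919513335
scene [[251.0, 299.0], [286.0, 265.0], [207.0, 261.0], [508.0, 261.0]]
side [[386.0, 263.0], [371.0, 236.0], [398.0, 213.0], [360.0, 399.0]]
wrist [[317.0, 230.0], [362.0, 260.0], [272.0, 257.0], [540.0, 141.0]]
```

View pics/a5.png

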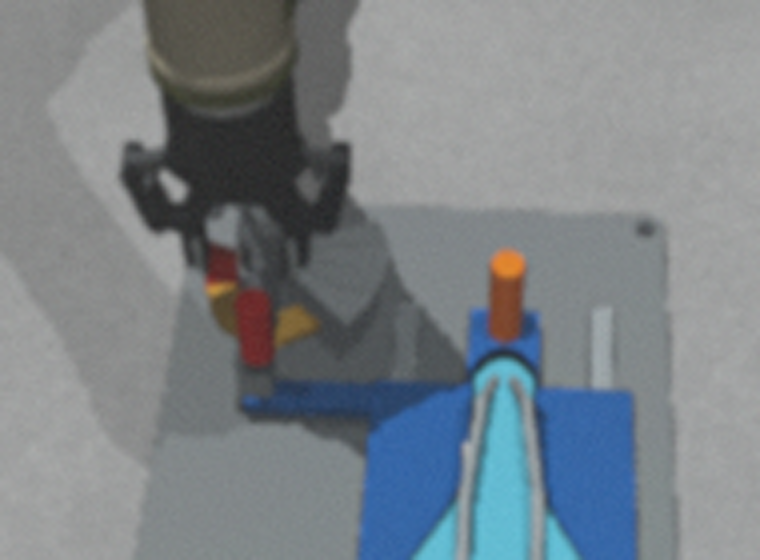

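View pics/b5.png

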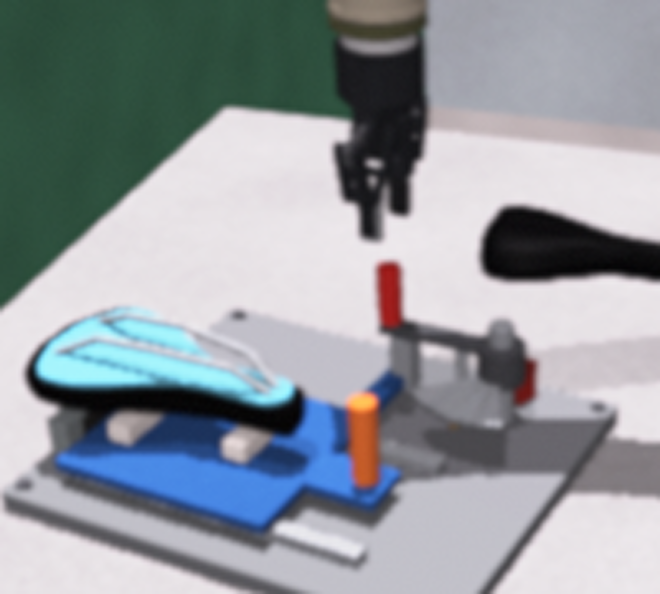

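View pics/w5.png

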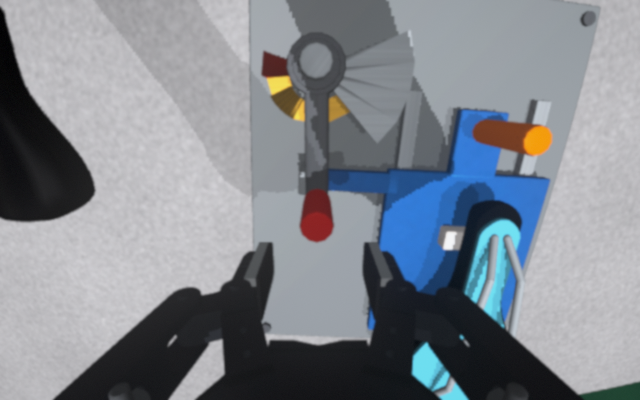

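At this opening the tips sit at TCP+0.030, which matches both views. The post at (508,262) matches home, and the knob is centred between the jaws. Next I'll lower, cage the knob loosely so it can rise and drop freely, and swing along the arc.

```bash
cat > arc.py <<'E'
from h import *
from cell import r,viewer
RAD=.110;Z=.094
def tang(a):
    s=r.state();F=f2f(s["wrist_force"])
    t=np.array([-np.sin(a),-np.cos(a),0]); rad=np.array([np.cos(a),-np.sin(a),0])
    p=w2f(s["ee_pos"])
    print(round(s["time_s"],2),"cmd %.3f act %.3f"%(a,np.arctan2(-p[1],p[0])),"z%.4f Ft %.2f Fr %.2f Fz %.2f"%(p[2],F@t,F@rad,F[2]))
    return F@t
def go(a,feed,guard):
    return r.line_to(fw(RAD*np.cos(a),-RAD*np.sin(a),Z),feed=feed,orientation=ori(FP[2]-a+np.pi),guard=guard)
E
python3 - <<'E'
from arc import *
a=-.046
g=go(a,.08,6);tang(a)
if not g:
    r.set_gripper(.030,20)
    tang(a);print(r.state()["gripper_width"])
    while a<.8:
        a+=.08
        g=go(a,.05,9);t=tang(a)
        if g or abs(t)>11: print("STOP",g);break
E
```

```text
20.29 cmd -0.046 act -0.047 z0.0945 Ft -0.91 Fr -0.66 Fz -0.37
20.62 cmd -0.046 act -0.045 z0.0943 Ft 0.04 Fr -0.05 Fz 0.27
0.03003874983347868
20.95 cmd 0.034 act 0.037 z0.0941 Ft -0.20 Fr -1.44 Fz 0.68
21.27 cmd 0.114 act 0.115 z0.0940 Ft 0.96 Fr 0.40 Fz 0.33
21.6 cmd 0.194 act 0.194 z0.0940 Ft -0.98 Fr 0.41 Fz -0.28
21.93 cmd 0.274 act 0.274 z0.0940 Ft -0.08 Fr 0.74 Fz 0.00
22.25 cmd 0.354 act 0.354 z0.0940 Ft -0.51 Fr -0.06 Fz 0.04
22.57 cmd 0.434 act 0.434 z0.0940 Ft 0.12 Fr 0.01 Fz -0.04
22.9 cmd 0.514 act 0.509 z0.0942 Ft -1.42 Fr 0.47 Fz -0.43
23.23 cmd 0.594 act 0.584 z0.0944 Ft -4.91 Fr -0.97 Fz 3.31
23.55 cmd 0.674 act 0.659 z0.0946 Ft -5.73 Fr -0.21 Fz 4.12
23.88 cmd 0.754 act 0.741 z0.0947 Ft -4.03 Fr 0.97 Fz 3.09
24.12 cmd 0.834 act 0.804 z0.0948 Ft -0.93 Fr -0.53 Fz 0.26
STOP True
```

The ramp engaged at about 0.5 rad, then the guard tripped at about 0.80. I'll check the pictures.

```bash
python3 - <<'E'
from arc import *
tang(.8)
b=viewer.capture("side");c=viewer.capture("scene");w=viewer.capture("wrist")
cv2.imwrite("pics/a6.png",cv2.resize(c[160:300,210:400],None,fx=4,fy=4,interpolation=cv2.INTER_CUBIC))
cv2.imwrite("pics/b6.png",cv2.resize(b[110:220,225:365],None,fx=5.4,fy=5.4,interpolation=cv2.INTER_CUBIC))
cv2.imwrite("pics/w6.png",w)
E
```

```text
24.12 cmd 0.800 act 0.804 z0.0948 Ft -0.94 Fr -0.50 Fz 0.26
```

View pics/a6.png

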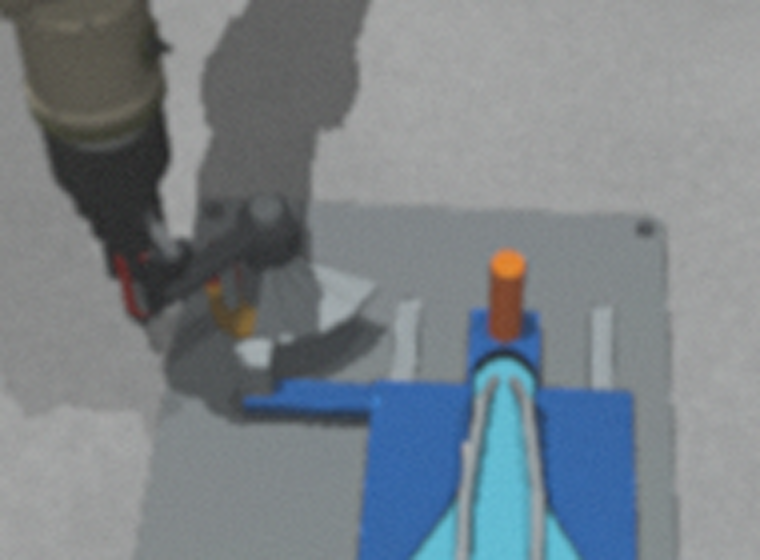

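View pics/b6.png

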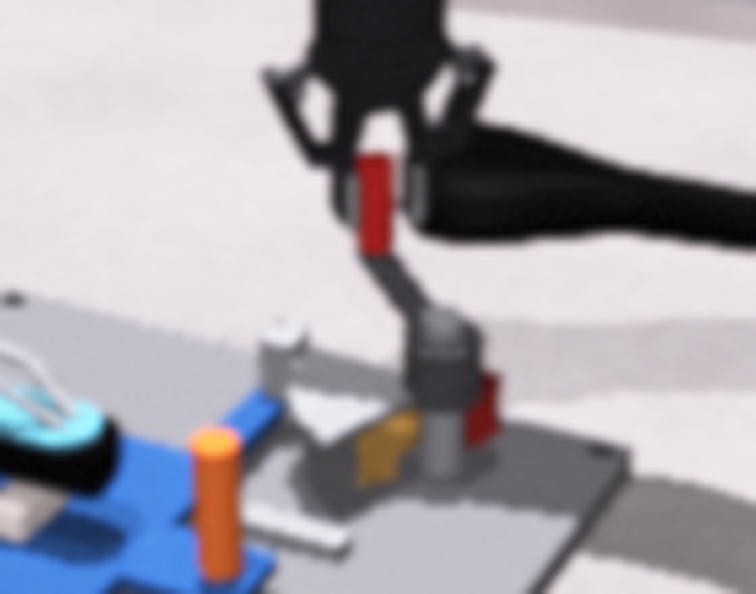

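View pics/w6.png

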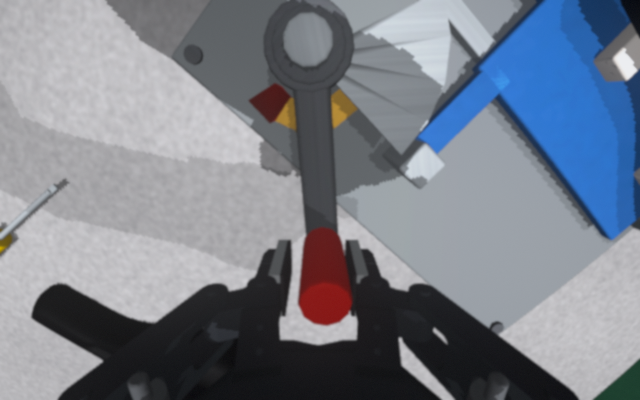

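```bash
python3 - <<'E'
from arc import *
P=[(.11*np.cos(a),-.11*np.sin(a),z) for a in (.75,.8) for z in (.157,.163,.169)]
print(((proj(viewer.calibration("side"),fx2w(FP,P))-[225,110])*5.4).round(0).tolist())
print(proj(viewer.calibration("wrist"),fx2w(FP,P)).round(0).tolist())
a=.804
for i in range(3):
    a+=.025
    g=go(a,.03,9);t=tang(a)
    if g or abs(t)>11: print("STOP",g);break
E
```

```text
[[367.0, 165.0], [367.0, 156.0], [367.0, 146.0], [376.0, 164.0], [376.0, 154.0], [376.0, 145.0]]
[[332.0, 295.0], [332.0, 304.0], [333.0, 314.0], [319.0, 296.0], [320.0, 304.0], [320.0, 314.0]]
24.57 cmd 0.829 act 0.814 z0.0945 Ft -5.06 Fr 0.69 Fz 2.75
24.82 cmd 0.854 act 0.849 z0.0942 Ft -3.11 Fr 1.37 Fz 2.40
25.07 cmd 0.879 act 0.880 z0.0940 Ft -4.51 Fr 0.53 Fz 2.39
```

The knob is about 8 mm up, mid-ramp, and it moves again at a normal 3–5 N. I'll continue in small steps.

```bash
python3 - <<'E'
from arc import *
a=.88
while a<1.85:
    a+=.03
    g=go(a,.03,9);t=tang(a)
    if g or abs(t)>9.5: print("STOP",g);break
b=viewer.capture("side");c=viewer.capture("scene");w=viewer.capture("wrist")
cv2.imwrite("pics/a7.png",cv2.resize(c[160:300,210:400],None,fx=4,fy=4,interpolation=cv2.INTER_CUBIC))
cv2.imwrite("pics/b7.png",cv2.resize(b[110:220,225:365],None,fx=5.4,fy=5.4,interpolation=cv2.INTER_CUBIC))
cv2.imwrite("pics/w7.png",w)
E
```

```text
25.33 cmd 0.910 act 0.908 z0.0941 Ft -3.26 Fr 0.04 Fz 2.96
25.59 cmd 0.940 act 0.947 z0.0938 Ft -2.03 Fr 0.40 Fz 1.08
25.85 cmd 0.970 act 0.985 z0.0935 Ft -0.03 Fr 0.20 Fz 0.27
26.11 cmd 1.000 act 1.008 z0.0937 Ft -0.07 Fr -0.51 Fz -0.38
26.37 cmd 1.030 act 1.034 z0.0940 Ft -0.61 Fr 0.16 Fz -0.09
26.62 cmd 1.060 act 1.062 z0.0940 Ft 0.18 Fr 0.09 Fz -1.03
26.88 cmd 1.090 act 1.092 z0.0940 Ft -0.07 Fr -0.46 Fz 0.64
27.14 cmd 1.120 act 1.121 z0.0940 Ft 0.15 Fr -0.00 Fz 0.71
27.4 cmd 1.150 act 1.160 z0.0937 Ft 13.01 Fr -0.27 Fz -8.98
STOP False
```

View pics/b7.png

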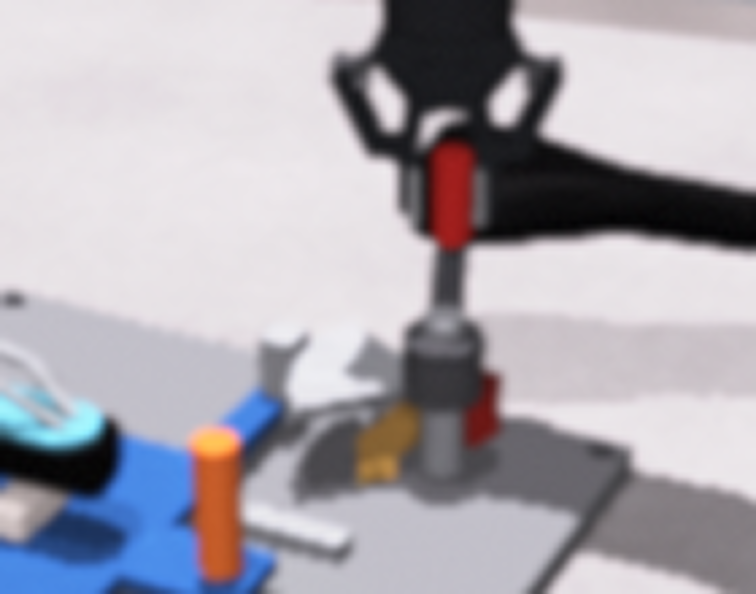

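View pics/w7.png

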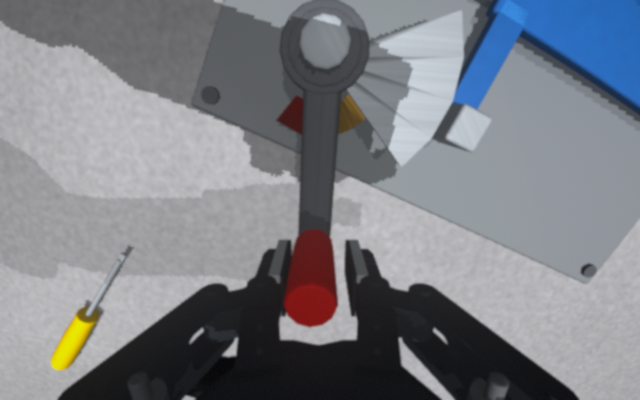

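The force is now forward and down. The knob is falling off the plateau edge and pressing on the leading finger (the left pad in the wrist view), so I'll open the jaws a little to free it and look at the result.

```bash
python3 - <<'E'
from arc import *
r.set_gripper(.046);r.pause(.2)
tang(1.15)
b=viewer.capture("side");w=viewer.capture("wrist")
cv2.imwrite("pics/b8.png",cv2.resize(b[110:220,225:365],None,fx=5.4,fy=5.4,interpolation=cv2.INTER_CUBIC))
cv2.imwrite("pics/w8.png",w)
for a in (1.15,1.2,1.25,1.3):
  P=[(.11*np.cos(a),-.11*np.sin(a),z) for z in (.157,.163,.169)]
  print(a,((proj(viewer.calibration("side"),fx2w(FP,P))-[225,110])*5.4).round(0).tolist(),
    proj(viewer.calibration("wrist"),fx2w(FP,P)).round(0).tolist())
E
```

```text
28.05 cmd 1.150 act 1.147 z0.0942 Ft -0.67 Fr -0.17 Fz 0.40
1.15 [[442.0, 160.0], [442.0, 150.0], [443.0, 141.0]] [[319.0, 296.0], [319.0, 305.0], [319.0, 315.0]]
1.2 [[452.0, 160.0], [452.0, 150.0], [452.0, 141.0]] [[306.0, 296.0], [306.0, 305.0], [305.0, 315.0]]
1.25 [[462.0, 160.0], [462.0, 151.0], [462.0, 141.0]] [[294.0, 295.0], [293.0, 304.0], [292.0, 314.0]]
1.3 [[471.0, 161.0], [471.0, 152.0], [471.0, 142.0]] [[282.0, 294.0], [280.0, 303.0], [278.0, 312.0]]
```

View pics/b8.png

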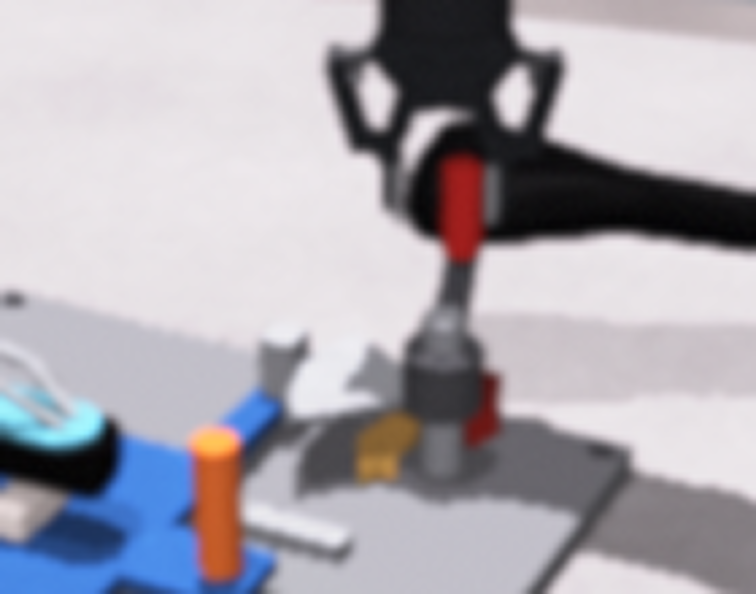

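View pics/w8.png

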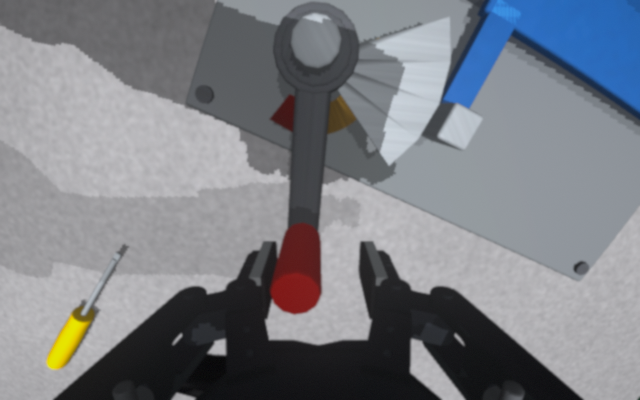

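The knob top is now at side (461,155) and wrist (297,293). That matches the low height (0.157) at about 1.24 rad, so it has dropped in. I'll follow gently with the trailing pad to feel for the stop at low force.

```bash
python3 - <<'E'
from arc import *
a=1.15
while a<1.46:
    a+=.025
    g=go(a,.02,5);t=tang(a)
    if g or t<-4.5: print("STOP",g);break
b=viewer.capture("side");w=viewer.capture("wrist")
cv2.imwrite("pics/b9.png",cv2.resize(b[110:220,225:365],None,fx=5.4,fy=5.4,interpolation=cv2.INTER_CUBIC))
cv2.imwrite("pics/w9.png",w)
E
```

```text
28.43 cmd 1.175 act 1.177 z0.0940 Ft -0.12 Fr 0.14 Fz -0.07
28.72 cmd 1.200 act 1.202 z0.0940 Ft -0.30 Fr -0.29 Fz 1.12
29.0 cmd 1.225 act 1.227 z0.0940 Ft -0.08 Fr 0.58 Fz 0.08
29.28 cmd 1.250 act 1.251 z0.0940 Ft -0.70 Fr -0.13 Fz -0.93
29.57 cmd 1.275 act 1.276 z0.0940 Ft -0.04 Fr 0.25 Fz -0.63
29.85 cmd 1.300 act 1.301 z0.0940 Ft -0.08 Fr -0.35 Fz 0.06
30.13 cmd 1.325 act 1.326 z0.0940 Ft -0.48 Fr -0.55 Fz 0.14
30.42 cmd 1.350 act 1.351 z0.0940 Ft 0.64 Fr -0.50 Fz 1.04
30.7 cmd 1.375 act 1.379 z0.0939 Ft -0.58 Fr -0.23 Fz 0.25
30.98 cmd 1.400 act 1.402 z0.0940 Ft -1.00 Fr -0.23 Fz 0.51
31.19 cmd 1.425 act 1.404 z0.0941 Ft -3.55 Fr 0.08 Fz -0.57
STOP True
```

View pics/w9.png

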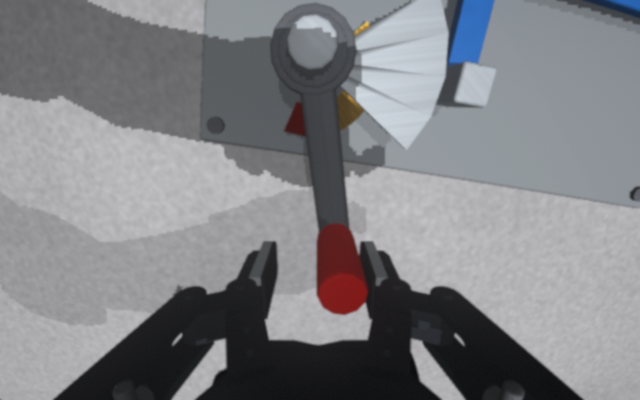

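View pics/b9.png

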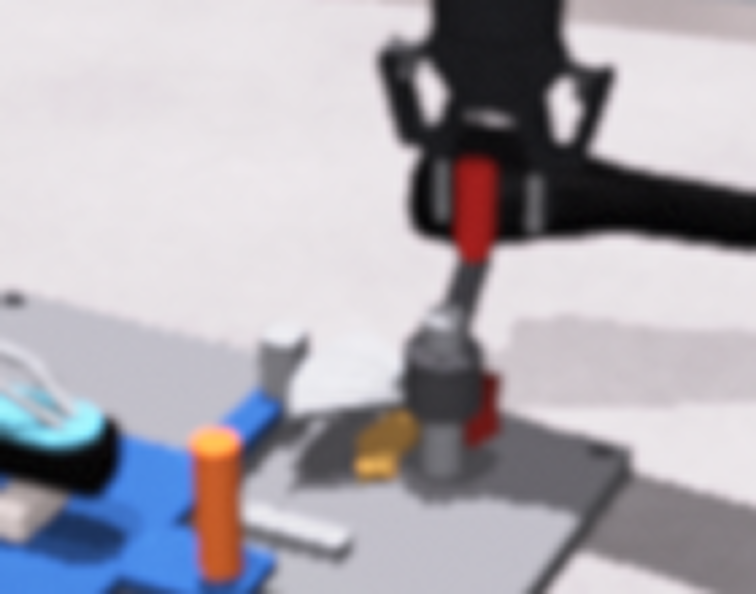

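The stop was felt gently (guard 5 N) with the knob at about 1.31 rad and low. I'll centre the jaws, lift off and check.

```bash
python3 - <<'E'
from arc import *
a=1.31
go(a,.05,None);tang(a)
p=fw(RAD*np.cos(a),-RAD*np.sin(a),.24)
print(r.line_to(p,feed=.12,guard=6)); tang(a)
q=fw(-.06,-.20,.30)
try:
    r.line_to(q,feed=.2)
except r.IKError: print("ik")
b=viewer.capture("side");w=viewer.capture("wrist");c=viewer.capture("scene")
cv2.imwrite("pics/b10.png",cv2.resize(b[130:240,205:345],None,fx=5.4,fy=5.4,interpolation=cv2.INTER_CUBIC))
cv2.imwrite("pics/a10.png",cv2.resize(c[160:360,210:400],None,fx=3,fy=3,interpolation=cv2.INTER_CUBIC))
cv2.imwrite("pics/a10f.png",c)
cv2.imwrite("pics/w10.png",w)
for n,(x,y,f) in {"scene":(210,160,3),"side":(205,130,5.4),"wrist":(0,0,1)}.items():
  for a in (1.25,1.31):
    P=[(.11*np.cos(a),-.11*np.sin(a),z) for z in (.157,.169)]+[(.045,.17,.125)]
    print(n,a,((proj(viewer.calibration(n),fx2w(FP,P))-[x,y])*f).round(0).tolist())
print(r.state()["time_s"],r.state()["wrist_force"])
E
```

```text
31.67 cmd 1.310 act 1.317 z0.0937 Ft -0.42 Fr 0.45 Fz 0.91
False
33.03 cmd 1.310 act 1.314 z0.2393 Ft -0.30 Fr -0.17 Fz -0.10
scene 1.25 [[77.0, 152.0], [75.0, 144.0], [381.0, 195.0]]
scene 1.31 [[76.0, 147.0], [74.0, 138.0], [381.0, 195.0]]
side 1.25 [[570.0, 52.0], [570.0, 33.0], [319.0, 329.0]]
side 1.31 [[581.0, 53.0], [581.0, 34.0], [319.0, 329.0]]
wrist 1.25 [[426.0, 119.0], [430.0, 120.0], [514.0, -143.0]]
wrist 1.31 [[420.0, 120.0], [424.0, 120.0], [514.0, -143.0]]
34.0417 [ 0.58024174  0.4930254  -0.45558109]
```

View pics/b10.png

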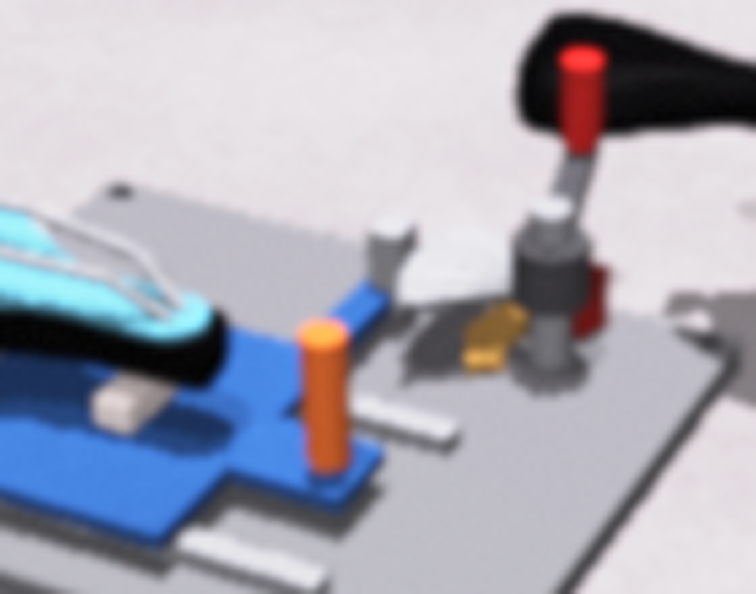

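View pics/a10.png

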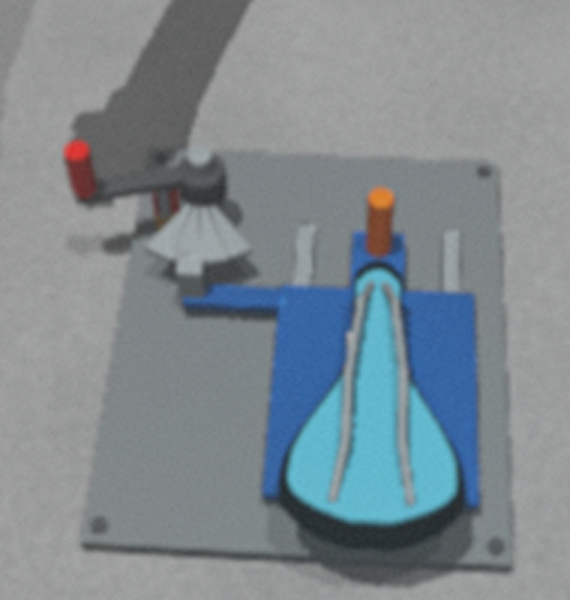

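View pics/a10f.png

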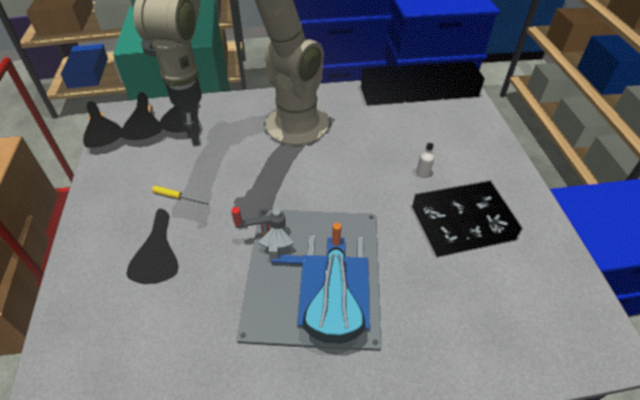

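View pics/w10.png

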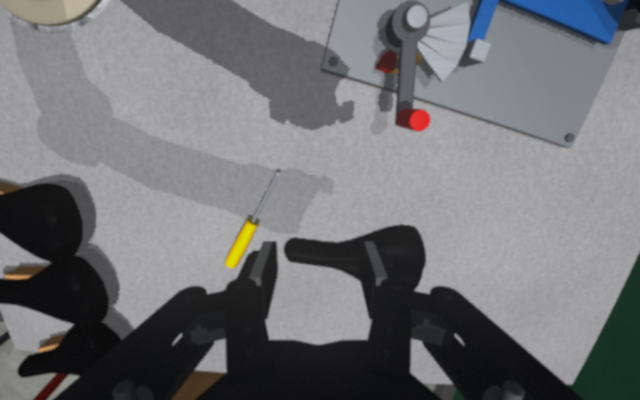

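The knob height matches low: side residual is +7 crop px, the same as at the start. The post readings differ slightly between views, so I'll measure the carriage shift precisely with orange centroids before and after.

```bash
python3 - <<'E'
from h import *
from cell import r,viewer
imgs={"scene":(cv2.imread("pics/scene0.png"),viewer.capture("scene")),"side":(cv2.imread("pics/side0.png"),viewer.capture("side"))}
box={"scene":(205,260,320,350),"side":(180,235,250,285)}
for n,(a,b) in imgs.items():
    y0,y1,x0,x1=box[n];cs=[]
    for im in(a,b):
        h=cv2.cvtColor(im[y0:y1,x0:x1],cv2.COLOR_BGR2HSV)
        m=cv2.inRange(h,(5,150,60 if n=="side" else 190),(20,255,255))
        ys,xs=np.nonzero(m);cs.append((xs.mean()+x0,ys.mean()+y0,len(xs),ys.min()+y0,ys.max()+y0))
    print(n,np.round(cs,2).tolist())
    z=.0855 if n=="side" else .125
    c=viewer.calibration(n)
    base=proj(c,fx2w(FP,[(.0245,.17,z)]))[0]
    for d in(.015,.018,.0205,.023): print(d,(proj(c,fx2w(FP,[(.0245+d,.17,z)]))[0]-base).round(2))
    print("obs",np.subtract(cs[1][:2],cs[0][:2]).round(2))
# blue carriage edges shift via phase correlation of saddle region (scene)
a,b=imgs["scene"]
p=lambda im:np.float32(cv2.cvtColor(im[240:335,295:380],cv2.COLOR_BGR2GRAY))
print(cv2.phaseCorrelate(p(a),p(b),cv2.createHanningWindow((85,95),cv2.CV_32F)))
E
```

```text
scene [[336.88, 219.85, 33.0, 217.0, 222.0], [336.5, 225.5, 36.0, 223.0, 228.0]]
0.015 [-0.1  4.3]
0.018 [-0.13  5.17]
0.0205 [-0.14  5.9 ]
0.023 [-0.16  6.63]
obs [-0.38  5.65]
side [[271.49, 204.5, 174.0, 192.0, 218.0], [265.02, 202.91, 175.0, 191.0, 216.0]]
0.015 [-4.87 -1.35]
0.018 [-5.84 -1.62]
0.0205 [-6.65 -1.85]
0.023 [-7.45 -2.07]
obs [-6.47 -1.59]
((-0.3287609359262831, 7.035514939197995), 0.7588510334491729)
```

The carriage shift is about 19.5–20 mm in both views, against an estimated 20.5 ± 2 mm, and the buffer was felt there. The robot is clear of everything, so I'll hand in.

```bash
python3 - <<'E'
from cell import r
r.finish_job();print(r.state()["time_s"])
E
```

```text
the job is handed in; nothing more can be done
the job is handed in; nothing more can be done
```

I pushed the carriage home, swung the latch over the cam into the notch, let go and handed the job in. It took about 34 s of robot time. The hand-in gives no verdict, so what follows rests on my own checks.

- **Carriage:** I pushed the orange post with closed fingers and stopped when I felt the buffer (8 N guard). The camera views show it moved 19.5–20 mm. My estimate of the starting gap was 20.5 mm, good to about 2 mm. The resistance at the end and the latch turning in past the lug both indicate it is home.
- **Latch:** I swung the knob clockwise with the jaws loosely around it. The ramp took about 3–6 N. It dropped off the plateau at about 1.2 rad, and I then felt the end stop at about 1.31 rad (5 N guard). The final side and scene views show the knob back at its low height.
- **Bench:** I compared the first and last scene pictures by eye. The tray, spare saddle, screwdriver and bottle look unmoved. The robot ended clear of everything.

**Disagreements and surprises:**
- **First push missed:** The closed fingertips appeared about 25 mm behind the reported tool point, not 14 mm ahead as stated. My first push therefore only skimmed the top of the post, with about 1 N of contact. I worked with the measured offset after that.
- **Guard trip on the ramp:** The 9 N guard stopped the handle once, mid-ramp at about 0.80 rad. It carried on normally in smaller steps.
- **Knob pressed on a finger:** As the latch fell into the notch, the knob briefly pressed the leading finger with about 13 N sideways and 9 N down. I opened the jaws slightly and it dropped free.

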